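# Dry-fit two turned candlesticks on their glue-up stands

### The job

Dry-fit the two turned candlesticks by threading their pieces onto the spindles, each sitting flat on the one below: on the red stand the dark wide foot, then the pale narrow collar, then the silvery metal cup on top; on the blue stand the pale wide foot, then the dark narrow collar. Lower each piece gently down its spindle rather than dropping it, leave everything upright, and do not disturb the gouge, the knife or the glue bottle.

Things in the scene. Friction and masses are not known exactly. Their poses are not given: they have to be found in the camera images.
- dark_foot: wide foot of dark brown wood, a turned ring with shallow grooves, about 60 mm in outside diameter and 26 mm high with a vertical through hole of 22 mm diameter; origin at the centre of its underside, z up along the hole; it starts standing flat on the bench, right way up
- pale_foot: wide foot of pale wood, a turned ring with shallow grooves, about 60 mm in outside diameter and 26 mm high with a vertical through hole of 22 mm diameter; origin at the centre of its underside, z up along the hole; it starts standing flat on the bench, right way up
- dark_collar: narrow collar of dark brown wood, a turned ring with shallow grooves, about 42 mm in outside diameter and 26 mm high with a vertical through hole of 22 mm diameter; origin at the centre of its underside, z up along the hole; it starts standing flat on the bench, right way up
- pale_collar: narrow collar of pale wood, a turned ring with shallow grooves, about 42 mm in outside diameter and 26 mm high with a vertical through hole of 22 mm diameter; origin at the centre of its underside, z up along the hole; it starts standing flat on the bench, right way up
- metal_cup: silvery aluminium candle cup, a turned ring with shallow grooves, about 35 mm in outside diameter and 26 mm high with a vertical through hole of 22 mm diameter; origin at the centre of its underside, z up along the hole; it starts standing flat on the bench, right way up
- red_stand: red glue-up stand, fixed to the bench: a round red disc 84 mm in diameter and 16 mm high, with an upright bare steel spindle of 12 mm diameter at its centre rising to 80 mm above the bench (its last 8 mm tapers to 4 mm diameter); origin at the centre of the disc's underside, z up along the spindle
- blue_stand: blue glue-up stand, fixed to the bench: a round blue disc 84 mm in diameter and 16 mm high, with an upright bare steel spindle of 12 mm diameter at its centre rising to 80 mm above the bench (its last 8 mm tapers to 4 mm diameter); origin at the centre of the disc's underside, z up along the spindle
- gouge: loose carving gouge lying on the bench: pale wooden handle 120 mm long and 26 mm thick, thin dark steel shank, 228 mm in all along its x; origin on the bench 115 mm from the handle's end; a bystander
- knife: loose carving knife lying on the bench: brown wooden handle 110 mm long and 24 mm thick, steel blade, 182 mm in all along its x; origin on the bench 90 mm from the handle's end; a bystander
- glue: loose white glue bottle with a yellow label and an orange cap, standing upright, 54 mm in diameter, 140 mm high; origin at the centre of its underside; a bystander
Things that resemble listed ones, but are neither listed nor needed, are in the scene too. Leave any purple or turquoise look-alike of the dark_foot alone.

How it is judged:
At the end, for the whole second after the job is handed in: Red stand, upwards: dark foot, pale collar, metal cup. Blue stand: pale foot, dark collar. Each within 9 mm of its spindle's axis and 5 mm of its height (underside 16, 42, 68 mm above the stand's underside), upright within 0.1 rad, at rest (horizontal distance between each of dark_foot, pale_collar, metal_cup and red_stand below 0.009 m and z of dark_foot in the frame of red_stand between 0.011 and 0.021 m and angle between each of dark_foot, pale_collar, metal_cup, pale_foot, dark_collar's own z axis and vertical below 0.1 rad and linear speed of each of dark_foot, pale_collar, metal_cup, pale_foot, dark_collar below 0.02 m/s and z of pale_collar in the frame of red_stand between 0.037 and 0.047 m and z of metal_cup in the frame of red_stand between 0.063 and 0.073 m and horizontal distance between each of pale_foot, dark_collar and blue_stand below 0.009 m and z of pale_foot in the frame of blue_stand between 0.011 and 0.021 m and z of dark_collar in the frame of blue_stand between 0.037 and 0.047 m); the robot touches nothing.
It fails at once if a piece falls onto its stand (faster than 0.65 m/s down the spindle) ((horizontal distance between dark_foot and red_stand below 0.015 m and z of dark_foot in the frame of red_stand below 0.09 m and linear speed of dark_foot above 0.65 m/s) or (horizontal distance between pale_collar and red_stand below 0.015 m and z of pale_collar in the frame of red_stand below 0.09 m and linear speed of pale_collar above 0.65 m/s) or (horizontal distance between metal_cup and red_stand below 0.015 m and z of metal_cup in the frame of red_stand below 0.09 m and linear speed of metal_cup above 0.65 m/s) or (horizontal distance between pale_foot and blue_stand below 0.015 m and z of pale_foot in the frame of blue_stand below 0.09 m and linear speed of pale_foot above 0.65 m/s) or (horizontal distance between dark_collar and blue_stand below 0.015 m and z of dark_collar in the frame of blue_stand below 0.09 m and linear speed of dark_collar above 0.65 m/s)).
It fails at once if the gouge, knife or glue bottle is moved by more than 20 mm or the bottle is tipped (distance of any of gouge, knife, glue from where it was at the start of the episode above 0.02 m or angle between glue's own z axis and vertical above 0.3 rad).
It also fails if it takes over 120 s, if anything falls off the work surface, if the arm or the gripper's body presses on something with over 40 N, if the wrist force passes 120 N, or if a joint passes its speed limit or range.

### The arm

A 6-joint arm with a two-finger parallel gripper is mounted at the origin on the work surface. World frame = base frame: x ahead of the robot, y to its left, z up, the work surface at z = 0. Lengths are in m, angles in rad, forces in N, time in s.
With the tool pointing down it reaches from about 0.35 to 0.775 m from the base axis. Payload 5.5 kg.
Tool frame: the origin (TCP) lies midway between the tips of the shut fingers; the grasp point (between the pads) lies 19 mm behind it; z points along the fingers, y is the line along which they close (so a half turn about z gives the same grasp; the last joint's range is limited). The gripper opens to 85 mm and grips with 20 to 120 N. Pads are 22 mm wide; open, the fingers measure 114 mm over their backs; the gripper's body (76 mm by 85 mm) begins 54 mm behind the grasp point. The pads swing forward as they close: fully open they stand 13 mm farther back than shut.
Start: joints at [-1.445, 0.313, 0.046, 1.304, 0, 1.431], TCP at [0.151, -0.555, 0.231] pointing down, gripper open.
Joint ranges: [-2.76, 2.76], [-0.86, 1.69], [-1.03, 1.26], [-2.2, 2.34], [-1.47, 1.5], [-3.14, 3.14]. Speed limits (rad/s): [2.57, 2.57, 3.14, 3.14, 3.14, 3.14].

### API

Orientations are given as a unit quaternion [w, x, y, z].
In Python, from workcell import env gives the robot as it stands. The module is installed in compiled form; this text tells all that it offers.
- The arm moves only by the tool carry_out, never from a script. Its argument "series" is a list of rows, each an object with "delta_rot": the turn, a rotation vector about the world's x, y, z normalised to -1 to 1, where 1 is 0.1 rad, a list of three; "travel": the shift along the world's x, y, z normalised to -1 to 1, where 1 is 0.025 m, a list of three; "fingers": the closure, from -1 (fully open) to 1 (shut). In form: [{"delta_rot": [ax, ay, az], "travel": [tx, ty, tz], "fingers": fingers}, ...]. A call has 1 to 5 rows; each row shifts and turns the commanded pose from where the row before left it; what a row does not reach is not made up. A row lasts 1/8 s, in which the tool goes at most 62.5 mm and 10.7 degrees, less where a joint would pass 70% of its speed; a pose out of reach is approached as far as the arm can. A call with a number of a shift or a turn outside -1 to 1 is refused whole. A call with a gripper value outside its range is refused whole. The fingers move at their own pace and stop on an object; "squeeze" is the grip in N (left out, the last holds). Time passes only in rows, so rows that do not move let the fingers close. It gives the time, the measured TCP pose, the force, the opening and the grip force at its end, in the units of the state.
- env.get_state(): the state, without advancing time (a new reading comes with each control period).
- env.read_camera(name): name is "scene" or "top" or "wrist"; returns a dict with "color" (420x560x3 uint8, red, green, blue), "fx", "fy", "cx", "cy" (pixels), "world_from_camera" (4x4, takes a point from camera to world coordinates); the wrist camera has in their place "hand_eye" (4x4, takes a point from camera to tool coordinates, whose origin is the TCP and whose axes are the flange's). Camera axes: x right, y up, looking along -z (the intrinsics and any distortion apply to the point x, -y, -z); pixel columns grow to the right and rows downward; lengths in m; the calibration is good to about 2 mm. A picture is of the moment at which its call begins: read the wrist's pose just before it. There is no depth.
- env.hand_in(): hands the job in; it is judged then, once.
The state is a dict: "clock": time; "joint_pos": joint angles; "qvel": joint speeds; "tau": joint torques, N m; "tcp_pos": TCP position; "orientation": TCP orientation; "wrist_force": force on the tool from outside, world axes, zero at the start; "ft_torque": the same for the moment, N m; "finger_gap": finger opening in m; "grip_force": force on a finger pad.
Only numpy, scipy, OpenCV 4.12 (cv2) and the standard library are available. Lean on these libraries where they do the work, as an engineer would, in place of code of your own. Each camera call takes 0.05 s, during which the arm holds its last target. There are 200 camera calls.

## Working session

There is one attempt and no reset: what is moved stays moved. The work goes in short steps, Python scripts to look and compute and a tool call to move; the robot and the scene stay as the last step left them, time stands still between calls to the robot, and variables do not carry over. Pictures are saved under pics/ and viewed, at most 14 in all, crops included, and the job is handed in when it is done.

Besides the shell and the picture viewer there is one more tool, called after "Call:" as a command line: name --argument value ..., lists and objects as JSON in quotes. carry_out: Moves the arm, as the interface text tells. Its arguments: {"type":"object","properties":{"series":{"type":"array","items":{"type":"object","properties":{"delta_rot":{"type":"array","items":{"type":"number"}},"travel":{"type":"array","items":{"type":"number"}},"fingers":{"type":"number"}}}},"squeeze":{"type":"number"}},"required":["series"]}

```bash
mkdir -p pics; cat > h.py <<'E'
import numpy as np, cv2
from workcell import env
def cam(n,save=None):
    c=env.read_camera(n)
    if save: cv2.imwrite(save,c["color"][...,::-1])
    return c
def ray(c,u,v,T=None):
    T=c["world_from_camera"] if T is None else T
    T=np.array(T); d=T[:3,:3]@np.array([(u-c["cx"])/c["fx"],-(v-c["cy"])/c["fy"],-1.]); return T[:3,3],d
def onz(c,u,v,z,T=None):
    o,d=ray(c,u,v,T); return o+d*(z-o[2])/d[2]
E
python3 - <<'E'
from h import *
s=env.get_state();print(s)
for n in("top","scene"):
    c=cam(n,f"pics/{n}0.png");print({k:v for k,v in c.items() if k!="color"})
E
```

```text
{'clock': 0.0, 'joint_pos': array([-1.44460479e+00,  3.14006572e-01,  4.49891948e-02,  1.30360875e+00,
       -1.70534969e-06,  1.43118219e+00]), 'qvel': array([ 0.0003356 ,  0.00060898, -0.00053941, -0.00014295,  0.00022267,
       -0.00089309]), 'tau': array([ 2.36804426e-04, -4.80624211e+01,  2.98534995e+01,  1.93161552e-02,
       -1.14664203e-04, -1.29134600e-05]), 'tcp_pos': array([ 0.15096243, -0.55430064,  0.23040954]), 'orientation': array([-9.14883380e-04,  9.91180995e-01,  1.32511881e-01,  5.28745526e-06]), 'wrist_force': array([-0.14716438,  0.10787161, -0.38129082]), 'ft_torque': array([ 0.01720055,  0.01920683, -0.00845895]), 'grip_force': 0.0, 'finger_gap': 0.08562589929279268}
{'fx': 407.185496781354, 'fy': 407.185496781354, 'cx': 275.44285297053364, 'cy': 202.59223565003174, 'world_from_camera': array([[ 0.01280965,  0.9934044 , -0.11394565,  0.43936922],
       [-0.99991461,  0.01302095,  0.0011103 ,  0.01474311],
       [ 0.00258665,  0.1139217 ,  0.99348636,  1.10573136],
       [ 0.        ,  0.        ,  0.        ,  1.        ]])}
{'fx': 527.7421173707768, 'fy': 527.7421173707768, 'cx': 271.7810061919654, 'cy': 206.29602164822168, 'world_from_camera': array([[ 0.82803036, -0.36682852,  0.42403131,  1.16615311],
       [ 0.56040581,  0.56526194, -0.60532989, -0.81176868],
       [-0.01763649,  0.73886113,  0.67362688,  0.96597071],
       [ 0.        ,  0.        ,  0.        ,  1.        ]])}
```

View pics/top0.png

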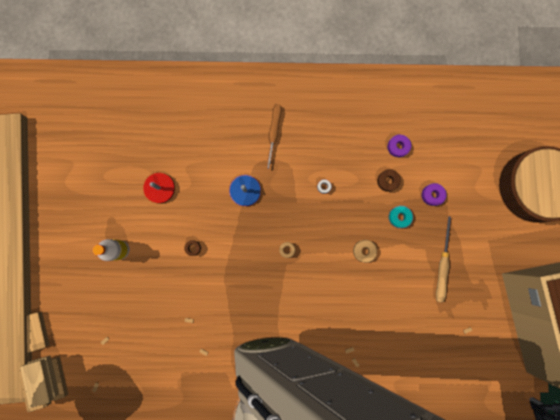

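View pics/scene0.png

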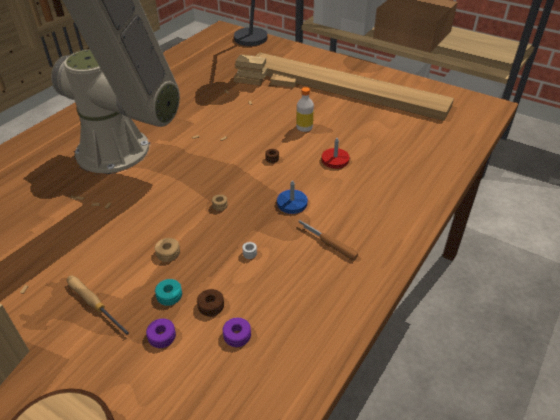

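The top view shows the red stand at (159,188), blue stand (245,190), dark foot (389,181), pale foot (366,252), cup (325,187), pale collar (288,250) and dark collar (194,248). The look-alikes, gouge, knife and glue are clear of these. The scene view agrees.

```bash
cat >> h.py <<'E'
P=dict(red=(159,188),blue=(245,190),dark_foot=(389,181),pale_foot=(366,252),cup=(325,187),pale_col=(288,250),dark_col=(194,248))
def mask(n,img):
    h,s,v=[x.astype(int) for x in cv2.split(cv2.cvtColor(img,cv2.COLOR_RGB2HSV))]
    if n=="red": m=((h<5)|(h>172))&(s>190)
    elif n=="blue": m=(abs(h-110)<15)&(s>120)
    elif n=="cup": m=(s<70)
    elif n[:4]=="dark": m=(v<95)
    else: m=(s<150)&(v>90)
    return m.astype(np.uint8)*255
E
python3 - <<'E'
from h import *
c=cam("top");img=c["color"];vis=[]
for n,(u,v) in P.items():
    r=24; roi=img[v-r:v+r,u-r:u+r]; big=cv2.resize(roi,None,fx=4,fy=4,interpolation=cv2.INTER_CUBIC)
    m=mask(n,big); cs,_=cv2.findContours(m,cv2.RETR_EXTERNAL,cv2.CHAIN_APPROX_NONE)
    k=max(cs,key=cv2.contourArea); k=cv2.convexHull(k); (x,y),(a,b),_=cv2.fitEllipse(k)
    w=onz(c,u-r+(x+.5)/4-.5,v-r+(y+.5)/4-.5,.008 if n in("red","blue") else .013)
    hsv=cv2.cvtColor(roi,cv2.COLOR_RGB2HSV)
    print(n,w.round(4),np.round([a/4*2.7,b/4*2.7],1),np.hypot(*w[:2]).round(3))
    o=big.copy();cv2.drawContours(o,[k],-1,(0,255,0),1);cv2.circle(o,(int(x),int(y)),2,(255,0,255),-1);vis.append(o)
vis.append(np.zeros_like(o))
cv2.imwrite("pics/fit.png",np.vstack([np.hstack(vis[:4]),np.hstack(vis[4:])])[...,::-1])
E
```

```text
red [0.6022 0.3319 0.008 ] [80. 83.] 0.688
blue [0.598  0.0972 0.008 ] [79.3 80.8] 0.606
dark_foot [ 0.6292 -0.2942  0.013 ] [57.4 62.9] 0.695
pale_foot [ 0.4387 -0.2267  0.013 ] [61.4 64.7] 0.494
cup [ 0.6113 -0.1176  0.013 ] [36.5 37.5] 0.623
pale_col [ 0.4391 -0.0189  0.013 ] [41.6 43.3] 0.439
dark_col [0.4406 0.2301 0.013 ] [38.8 42.1] 0.497
```

View pics/fit.png

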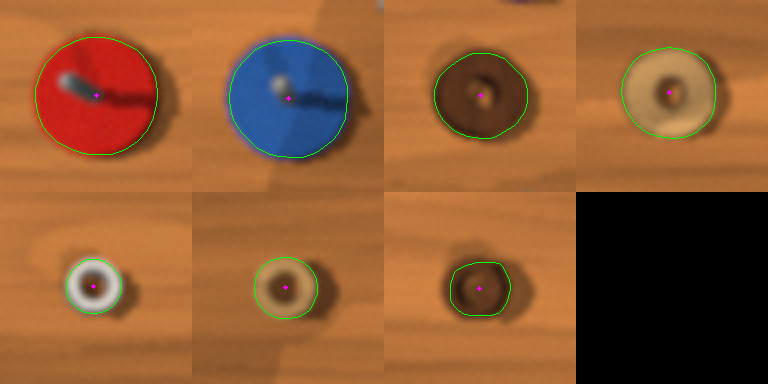

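The fits are good for every piece except dark_col, whose outline may be about 2 mm off. I'll refine that one with the wrist camera. Next I'm moving above the dark foot.

Call:
carry_out --series '[{"delta_rot": [0,0,0],"travel": [0.96,0.52,0],"fingers": -1},{"delta_rot": [0,0,0],"travel": [0.96,0.52,0],"fingers": -1},{"delta_rot": [0,0,0],"travel": [0.96,0.52,0],"fingers": -1},{"delta_rot": [0,0,0],"travel": [0.96,0.52,0],"fingers": -1},{"delta_rot": [0,0,0],"travel": [0.96,0.52,0],"fingers": -1}]' --squeeze 40

```text
clock: 0.78
tcp_pos: [0.2717, -0.4892, 0.231]
orientation: [-0.0, 0.991, 0.132, -0.0]
wrist_force: [1.1, 0.8, -0.4]
finger_gap: 0.0853
grip_force: 0.0
```

Call:
carry_out --series '[{"delta_rot": [0,0,0],"travel": [0.96,0.52,0],"fingers": -1},{"delta_rot": [0,0,0],"travel": [0.96,0.52,0],"fingers": -1},{"delta_rot": [0,0,0],"travel": [0.96,0.52,0],"fingers": -1},{"delta_rot": [0,0,0],"travel": [0.96,0.52,0],"fingers": -1},{"delta_rot": [0,0,0],"travel": [0.96,0.52,0],"fingers": -1}]'

```text
clock: 1.4
tcp_pos: [0.3917, -0.4242, 0.231]
orientation: [-0.0, 0.991, 0.133, -0.0]
wrist_force: [0.7, -0.4, -0.2]
finger_gap: 0.0855
grip_force: 0.0
```

Call:
carry_out --series '[{"delta_rot": [0,0,0],"travel": [0.96,0.52,0],"fingers": -1},{"delta_rot": [0,0,0],"travel": [0.96,0.52,0],"fingers": -1},{"delta_rot": [0,0,0],"travel": [0.96,0.52,0],"fingers": -1},{"delta_rot": [0,0,0],"travel": [0.96,0.52,0],"fingers": -1},{"delta_rot": [0,0,0],"travel": [0.96,0.52,0],"fingers": -1}]'

```text
clock: 2.02
tcp_pos: [0.5116, -0.3592, 0.2309]
orientation: [-0.0, 0.991, 0.133, -0.0]
wrist_force: [-0.0, 0.6, 0.6]
finger_gap: 0.0855
grip_force: 0.0
```

Call:
carry_out --series '[{"delta_rot": [0,0,0],"travel": [0.96,0.52,0],"fingers": -1},{"delta_rot": [0,0,0],"travel": [0.96,0.52,0],"fingers": -1},{"delta_rot": [0,0,0],"travel": [0.96,0.52,0],"fingers": -1},{"delta_rot": [0,0,0],"travel": [0.96,0.52,0],"fingers": -1},{"delta_rot": [0,0,0],"travel": [0,0,0],"fingers": -1}]'

```text
clock: 2.65
tcp_pos: [0.6082, -0.3066, 0.2303]
orientation: [-0.0, 0.991, 0.134, -0.0]
wrist_force: [-0.1, 0.2, 0.4]
finger_gap: 0.0855
grip_force: 0.0
```

```bash
cat >> h.py <<'E'
from scipy.spatial.transform import Rotation as Ro
def wT(s,c):
    q=s["orientation"]; T=np.eye(4); T[:3,:3]=Ro.from_quat([q[1],q[2],q[3],q[0]]).as_matrix(); T[:3,3]=s["tcp_pos"]; return T@np.array(c["hand_eye"])
def proj(c,T,p):
    q=np.linalg.inv(T)@np.append(p,1); return c["cx"]+c["fx"]*q[0]/-q[2], c["cy"]-c["fy"]*q[1]/-q[2]
E
python3 - <<'E'
from h import *
s=env.get_state();c=cam("wrist","pics/w1.png");T=wT(s,c)
print(s["tcp_pos"],s["clock"],proj(c,T,[.6292,-.2942,.013]),c["fx"],c["hand_eye"])
c=cam("scene");T=np.array(c["world_from_camera"])
for n,u,v in(("red",336,157),("blue",292,201)):
    r=22;big=cv2.resize(c["color"][v-r:v+r,u-r:u+r],None,fx=4,fy=4,interpolation=cv2.INTER_CUBIC)
    cs,_=cv2.findContours(mask(n,big),cv2.RETR_EXTERNAL,cv2.CHAIN_APPROX_NONE)
    (x,y),ab,_=cv2.fitEllipse(cv2.convexHull(max(cs,key=cv2.contourArea)))
    print(n,onz(c,u-r+(x+.5)/4-.5,v-r+(y+.5)/4-.5,.008).round(4),ab)
E
```

```text
[ 0.6082018  -0.30655303  0.23027338] 2.65 (np.float64(270.60521427736296), np.float64(166.93097440307042)) 295.7077956577111 [[-3.72706138e-04  9.60038571e-01  2.79867476e-01  7.16584160e-02]
 [ 9.99999348e-01  6.59808745e-04 -9.31640764e-04  9.30147603e-05]
 [-1.07907008e-03  2.79866946e-01 -9.60038191e-01 -1.43691263e-01]
 [ 0.00000000e+00  0.00000000e+00  0.00000000e+00  1.00000000e+00]]
red [0.601  0.3297 0.008 ] (80.20939636230469, 111.63758087158203)
blue [0.5969 0.0961 0.008 ] (93.41252136230469, 119.55252075195312)
```

View pics/w1.png

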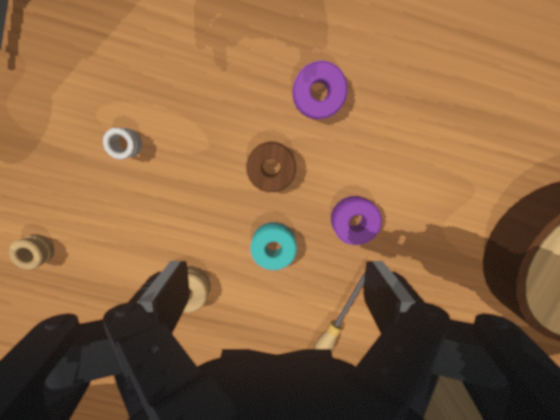

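The wrist view shows the dark foot at (271,167), against a prediction of (270.6,167), so the calibration agrees. Descending on it.

Call:
carry_out --series '[{"delta_rot": [0,0,0],"travel": [0.84,0.48,0],"fingers": -1},{"delta_rot": [0,0,0],"travel": [0,0,-1],"fingers": -1},{"delta_rot": [0,0,0],"travel": [0,0,-1],"fingers": -1},{"delta_rot": [0,0,0],"travel": [0,0,-1],"fingers": -1},{"delta_rot": [0,0,0],"travel": [0,0,-1],"fingers": -1}]'

```text
clock: 3.38
tcp_pos: [0.6269, -0.2967, 0.1307]
orientation: [0.0, 0.991, 0.132, -0.0]
wrist_force: [-0.3, 1.0, 0.8]
finger_gap: 0.0853
grip_force: 0.0
```

Call:
carry_out --series '[{"delta_rot": [0,0,0],"travel": [0,0,-1],"fingers": -1},{"delta_rot": [0,0,0],"travel": [0,0,-1],"fingers": -1},{"delta_rot": [0,0,0],"travel": [0,0,-1],"fingers": -1},{"delta_rot": [0,0,0],"travel": [0,0,-0.6],"fingers": -1},{"delta_rot": [0,0,0],"travel": [0,0,0],"fingers": -1}]'

```text
clock: 4.0
tcp_pos: [0.6267, -0.2958, 0.0401]
orientation: [-0.001, 0.991, 0.132, -0.001]
wrist_force: [-0.7, -0.3, 0.3]
finger_gap: 0.0854
grip_force: 0.0
```

Call:
carry_out --series '[{"delta_rot": [0,0,0],"travel": [0.08,0.05,-0.8],"fingers": -1},{"delta_rot": [0,0,0],"travel": [0,0,-0.8],"fingers": -1},{"delta_rot": [0,0,0],"travel": [0,0,0],"fingers": 1},{"delta_rot": [0,0,0],"travel": [0,0,0],"fingers": 1},{"delta_rot": [0,0,0],"travel": [0,0,0],"fingers": 1}]'

```text
clock: 4.62
tcp_pos: [0.6308, -0.295, 0.0024]
orientation: [0.001, 0.991, 0.133, 0.001]
wrist_force: [-1.0, -0.6, -1.2]
finger_gap: 0.0589
grip_force: 43.0
```

Call:
carry_out --series '[{"delta_rot": [0,0,0],"travel": [0,0,0],"fingers": 1},{"delta_rot": [0,0,0],"travel": [0,0,0],"fingers": 1}]'

```text
clock: 4.88
tcp_pos: [0.6302, -0.2947, 0.0016]
orientation: [0.0, 0.991, 0.133, 0.0]
wrist_force: [1.0, 0.9, -1.3]
finger_gap: 0.0592
grip_force: 43.0
```

```bash
python3 - <<'E'
from h import *
s=env.get_state();print(s["tcp_pos"],s["finger_gap"],s["grip_force"],s["wrist_force"])
E
```

```text
[ 0.63018259 -0.29470514  0.00163508] 0.05921856396156514 43.04297659546137 [ 0.99556707  0.94208884 -1.29528124]
```

Call:
carry_out --series '[{"delta_rot": [0,0,0],"travel": [0,0,0.5],"fingers": 1},{"delta_rot": [0,0,0],"travel": [0,0,1],"fingers": 1},{"delta_rot": [0,0,0],"travel": [0,0,1],"fingers": 1},{"delta_rot": [0,0,0],"travel": [0,0,1],"fingers": 1},{"delta_rot": [0,0,0],"travel": [0,0,1],"fingers": 1}]'

```text
clock: 5.5
tcp_pos: [0.6302, -0.2947, 0.1158]
orientation: [0.0, 0.991, 0.133, 0.0]
wrist_force: [0.8, 0.1, -0.7]
finger_gap: 0.0593
grip_force: 43.2
```

Call:
carry_out --series '[{"delta_rot": [0,0,0.4],"travel": [-0.05,0.5,0.3],"fingers": 1},{"delta_rot": [0,0,0.4],"travel": [-0.05,1,0],"fingers": 1},{"delta_rot": [0,0,0.4],"travel": [-0.05,1,0],"fingers": 1},{"delta_rot": [0,0,0.4],"travel": [-0.05,1,0],"fingers": 1},{"delta_rot": [0,0,0.4],"travel": [-0.05,1,0],"fingers": 1}]'

```text
clock: 6.12
tcp_pos: [0.6232, -0.1795, 0.1207]
orientation: [-0.0, 0.973, 0.233, -0.0]
wrist_force: [-0.4, -0.4, -0.1]
finger_gap: 0.0588
grip_force: 43.2
```

Call:
carry_out --series '[{"delta_rot": [0,0,0.4],"travel": [-0.05,1,0],"fingers": 1},{"delta_rot": [0,0,0.4],"travel": [-0.05,1,0],"fingers": 1},{"delta_rot": [0,0,0.4],"travel": [-0.05,1,0],"fingers": 1},{"delta_rot": [0,0,0.4],"travel": [-0.05,1,0],"fingers": 1},{"delta_rot": [0,0,0.4],"travel": [-0.05,1,0],"fingers": 1}]'

```text
clock: 6.75
tcp_pos: [0.6175, -0.0555, 0.1214]
orientation: [0.0, 0.945, 0.328, 0.0]
wrist_force: [0.4, 0.3, -1.6]
finger_gap: 0.0592
grip_force: 43.2
```

Call:
carry_out --series '[{"delta_rot": [0,0,0.4],"travel": [-0.05,1,0],"fingers": 1},{"delta_rot": [0,0,0.4],"travel": [-0.05,1,0],"fingers": 1},{"delta_rot": [0,0,0.4],"travel": [-0.05,1,0],"fingers": 1},{"delta_rot": [0,0,0.4],"travel": [-0.05,1,0],"fingers": 1},{"delta_rot": [0,0,0.4],"travel": [-0.05,1,0],"fingers": 1}]'

```text
clock: 7.38
tcp_pos: [0.611, 0.0695, 0.1214]
orientation: [0.0, 0.907, 0.421, 0.0]
wrist_force: [-0.4, 0.6, -0.7]
finger_gap: 0.0596
grip_force: 43.2
```

Call:
carry_out --series '[{"delta_rot": [0,0,0.4],"travel": [-0.05,1,0],"fingers": 1},{"delta_rot": [0,0,0.4],"travel": [-0.05,1,0],"fingers": 1},{"delta_rot": [0,0,0.4],"travel": [-0.05,1,0],"fingers": 1},{"delta_rot": [0,0,0],"travel": [-0.05,1,0],"fingers": 1},{"delta_rot": [0,0,0],"travel": [-0.05,1,0],"fingers": 1}]'

```text
clock: 8.0
tcp_pos: [0.6046, 0.1944, 0.1214]
orientation: [0.0, 0.881, 0.474, 0.0]
wrist_force: [-0.7, 0.1, -0.4]
finger_gap: 0.0591
grip_force: 43.2
```

Call:
carry_out --series '[{"delta_rot": [0,0,0],"travel": [-0.05,1,0],"fingers": 1},{"delta_rot": [0,0,0],"travel": [0,1,0],"fingers": 1},{"delta_rot": [0,0,0],"travel": [0,1,0],"fingers": 1},{"delta_rot": [0,0,0],"travel": [0,1,0],"fingers": 1},{"delta_rot": [0,0,0],"travel": [0,0.5,0],"fingers": 1}]'

```text
clock: 8.62
tcp_pos: [0.6035, 0.3072, 0.1212]
orientation: [0.0, 0.881, 0.474, 0.0]
wrist_force: [0.2, 0.5, -2.3]
finger_gap: 0.0593
grip_force: 43.2
```

Call:
carry_out --series '[{"delta_rot": [0,0,0],"travel": [0,0,0],"fingers": 1},{"delta_rot": [0,0,0],"travel": [0,0,0],"fingers": 1}]'

```text
clock: 8.88
tcp_pos: [0.6038, 0.3048, 0.1212]
orientation: [0.0, 0.881, 0.473, -0.0]
wrist_force: [0.1, -0.1, -1.0]
finger_gap: 0.0592
grip_force: 43.2
```

```bash
python3 - <<'E'
from h import *
s=env.get_state();print(s["tcp_pos"],s["finger_gap"],s["grip_force"],s["wrist_force"],s["joint_pos"])
cam("top","pics/t2.png");c=cam("scene");cv2.imwrite("pics/s2.png",cv2.resize(c["color"][60:260,200:460],None,fx=3,fy=3)[...,::-1])
E
```

```text
[0.60380928 0.30480709 0.12118307] 0.059205225375655576 43.169636093080044 [ 0.05228805 -0.13850653 -0.96138371] [ 3.49136449e-01  5.56571895e-01  1.48276806e-01  1.16290059e+00
 -4.57638761e-04  2.50540554e+00]
```

View pics/s2.png

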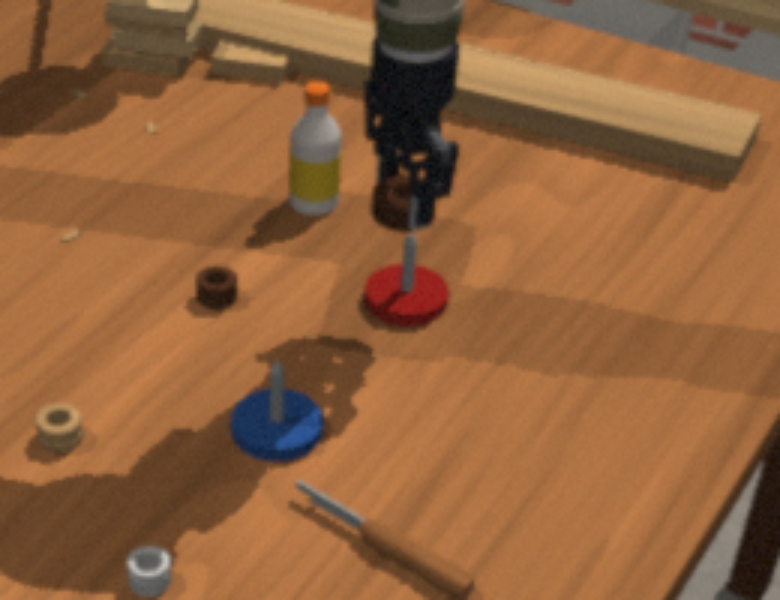

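The foot is held level and sits about 26 mm short of the red spindle in y. Centring it and lowering.

Call:
carry_out --series '[{"delta_rot": [0,0,0],"travel": [-0.08,1,0],"fingers": 1},{"delta_rot": [0,0,0],"travel": [0,0.05,0],"fingers": 1},{"delta_rot": [0,0,0],"travel": [0,0,0],"fingers": 1},{"delta_rot": [0,0,0],"travel": [0,0,-0.7],"fingers": 1},{"delta_rot": [0,0,0],"travel": [0,0,-0.7],"fingers": 1}]'

```text
clock: 9.6
tcp_pos: [0.6015, 0.3312, 0.0848]
orientation: [0.0, 0.881, 0.473, -0.0]
wrist_force: [-0.8, -0.5, -0.8]
finger_gap: 0.0592
grip_force: 43.2
```

Call:
carry_out --series '[{"delta_rot": [0,0,0],"travel": [0,0,-0.4],"fingers": 1},{"delta_rot": [0,0,0],"travel": [0,0,-0.2],"fingers": 1},{"delta_rot": [0,0,0],"travel": [0,0,0],"fingers": 1}]'

```text
clock: 9.98
tcp_pos: [0.6016, 0.3315, 0.0708]
orientation: [0.0, 0.881, 0.473, -0.0]
wrist_force: [-1.1, 0.2, -1.7]
finger_gap: 0.0594
grip_force: 43.2
```

```bash
python3 - <<'E'
from h import *
s=env.get_state();print(s["tcp_pos"],s["finger_gap"],s["wrist_force"])
c=cam("scene");a=cv2.resize(c["color"][110:190,300:380],None,fx=5,fy=5)
d=cam("wrist");b=cv2.resize(d["color"],(533,400));cv2.imwrite("pics/s3.png",np.hstack([a[:, :260],b])[...,::-1])
E
```

```text
[0.60160606 0.33148527 0.07083344] 0.05940509646471166 [-1.09543189  0.20324727 -1.71808509]
```

View pics/s3.png

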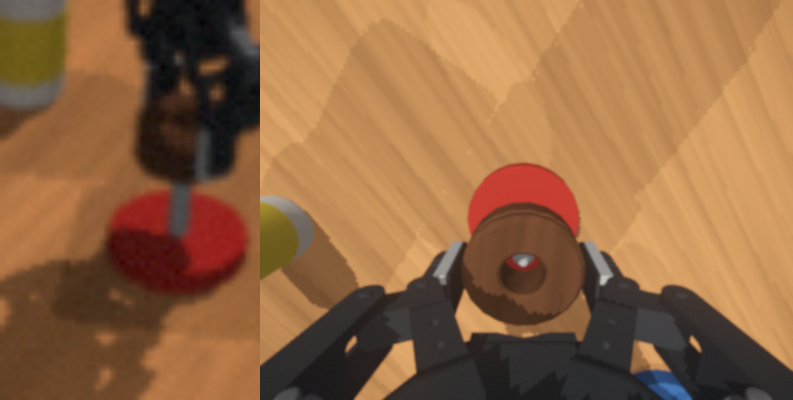

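The spindle is inside the hole with no contact force. Lowering the rest of the way and releasing.

Call:
carry_out --series '[{"delta_rot": [0,0,0],"travel": [0,0,-0.6],"fingers": 1},{"delta_rot": [0,0,0],"travel": [0,0,-0.6],"fingers": 1},{"delta_rot": [0,0,0],"travel": [0,0,-0.5],"fingers": 1},{"delta_rot": [0,0,0],"travel": [0,0,-0.3],"fingers": 1},{"delta_rot": [0,0,0],"travel": [0,0,-0.08],"fingers": 1}]'

```text
clock: 10.7
tcp_pos: [0.6013, 0.3314, 0.0183]
orientation: [-0.0, 0.881, 0.473, -0.001]
wrist_force: [-1.0, -0.3, -0.6]
finger_gap: 0.0588
grip_force: 43.2
```

Call:
carry_out --series '[{"delta_rot": [0,0,0],"travel": [0,0,0],"fingers": 1},{"delta_rot": [0,0,0],"travel": [0,0,0],"fingers": 1}]'

```text
clock: 10.95
tcp_pos: [0.6023, 0.3318, 0.02]
orientation: [0.0, 0.881, 0.473, 0.001]
wrist_force: [1.0, -0.6, -0.8]
finger_gap: 0.0596
grip_force: 43.2
```

Call:
carry_out --series '[{"delta_rot": [0,0,0],"travel": [0,0,-0.06],"fingers": 1},{"delta_rot": [0,0,0],"travel": [0,0,0],"fingers": 1},{"delta_rot": [0,0,0],"travel": [0,0,0],"fingers": -1},{"delta_rot": [0,0,0],"travel": [0,0,0],"fingers": -1},{"delta_rot": [0,0,0],"travel": [0,0,0],"fingers": -1}]'

```text
clock: 11.58
tcp_pos: [0.6019, 0.3317, 0.018]
orientation: [0.0, 0.881, 0.473, 0.0]
wrist_force: [-0.1, -1.1, 0.5]
finger_gap: 0.0857
grip_force: 0.0
```

Call:
carry_out --series '[{"delta_rot": [0,0,0],"travel": [0,0,0],"fingers": -1},{"delta_rot": [0,0,0],"travel": [0,0,0.6],"fingers": -1},{"delta_rot": [0,0,0],"travel": [0,0,1],"fingers": -1},{"delta_rot": [0,0,0],"travel": [0,0,1],"fingers": -1},{"delta_rot": [0,0,0],"travel": [0,0,1],"fingers": -1}]'

```text
clock: 12.2
tcp_pos: [0.6021, 0.3318, 0.1099]
orientation: [0.0, 0.881, 0.473, 0.001]
wrist_force: [1.1, 0.2, 0.6]
finger_gap: 0.0857
grip_force: 0.0
```

Call:
carry_out --series '[{"delta_rot": [0,0,0],"travel": [0,0,0.7],"fingers": -1},{"delta_rot": [0,0,0],"travel": [-0.28,-1,0],"fingers": -1},{"delta_rot": [0,0,0],"travel": [-0.28,-1,0],"fingers": -1},{"delta_rot": [0,0,0],"travel": [-0.28,-1,0],"fingers": -1},{"delta_rot": [0,0,0],"travel": [-0.28,-1,0],"fingers": -1}]'

```text
clock: 12.82
tcp_pos: [0.5735, 0.2309, 0.1258]
orientation: [0.0, 0.881, 0.473, 0.0]
wrist_force: [-0.5, -0.1, -0.8]
finger_gap: 0.0857
grip_force: 0.0
```

```bash
python3 - <<'E'
from h import *
s=env.get_state();print(s["tcp_pos"],s["finger_gap"],s["wrist_force"])
c=cam("scene");a=cv2.resize(c["color"][110:190,300:380],None,fx=5,fy=5)
d=cam("top");b=cv2.resize(d["color"][150:230,120:200],None,fx=5,fy=5);cv2.imwrite("pics/s4.png",np.hstack([a,b])[...,::-1])
E
```

```text
[0.57353692 0.23089818 0.12584893] 0.0856530185502813 [-0.46563034 -0.10324012 -0.84563399]
```

View pics/s4.png

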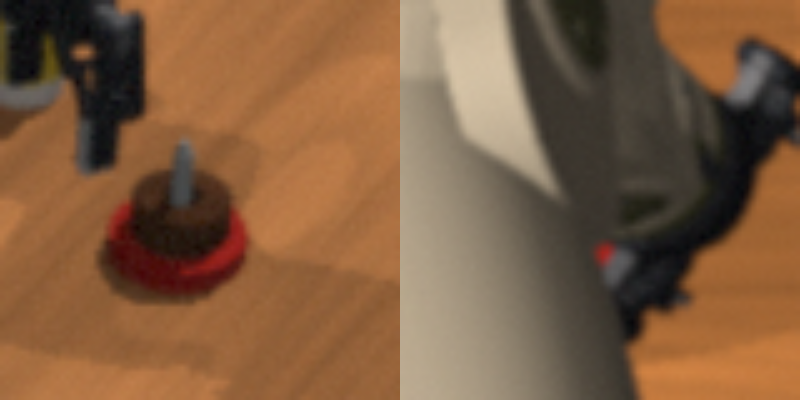

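The dark foot sits flat and centred on the red stand. Now the pale foot.

Call:
carry_out --series '[{"delta_rot": [0,0,0],"travel": [-0.3,-1,0],"fingers": -1},{"delta_rot": [0,0,0],"travel": [-0.3,-1,0],"fingers": -1},{"delta_rot": [0,0,0],"travel": [-0.3,-1,0],"fingers": -1},{"delta_rot": [0,0,0],"travel": [-0.3,-1,0],"fingers": -1},{"delta_rot": [0,0,0],"travel": [-0.3,-1,0],"fingers": -1}]'

```text
clock: 13.55
tcp_pos: [0.5365, 0.1065, 0.1258]
orientation: [0.0, 0.881, 0.473, 0.0]
wrist_force: [0.2, -0.2, -0.3]
finger_gap: 0.085
grip_force: 0.0
```

Call:
carry_out --series '[{"delta_rot": [0,0,0],"travel": [-0.3,-1,0],"fingers": -1},{"delta_rot": [0,0,0],"travel": [-0.3,-1,0],"fingers": -1},{"delta_rot": [0,0,0],"travel": [-0.3,-1,0],"fingers": -1},{"delta_rot": [0,0,0],"travel": [-0.3,-1,0],"fingers": -1},{"delta_rot": [0,0,0],"travel": [-0.3,-1,0],"fingers": -1}]'

```text
clock: 14.18
tcp_pos: [0.4992, -0.0187, 0.1258]
orientation: [0.0, 0.881, 0.473, 0.0]
wrist_force: [-0.4, -0.5, 0.1]
finger_gap: 0.0858
grip_force: 0.0
```

Call:
carry_out --series '[{"delta_rot": [0,0,0],"travel": [-0.3,-1,0],"fingers": -1},{"delta_rot": [0,0,0],"travel": [-0.3,-1,0],"fingers": -1},{"delta_rot": [0,0,0],"travel": [-0.3,-1,0],"fingers": -1},{"delta_rot": [0,0,0],"travel": [-0.3,-1,0],"fingers": -1},{"delta_rot": [0,0,0],"travel": [-0.3,-1,0],"fingers": -1}]'

```text
clock: 14.8
tcp_pos: [0.4618, -0.1439, 0.1259]
orientation: [0.0, 0.881, 0.473, 0.0]
wrist_force: [0.9, -0.8, -0.2]
finger_gap: 0.0857
grip_force: 0.0
```

Call:
carry_out --series '[{"delta_rot": [0,0,0],"travel": [-0.3,-1,0],"fingers": -1},{"delta_rot": [0,0,0],"travel": [-0.3,-1,0],"fingers": -1},{"delta_rot": [0,0,0],"travel": [-0.3,-1,0],"fingers": -1},{"delta_rot": [0,0,0],"travel": [0,-0.3,0],"fingers": -1},{"delta_rot": [0,0,0],"travel": [0,0,0],"fingers": -1}]'

```text
clock: 15.42
tcp_pos: [0.4393, -0.2259, 0.1255]
orientation: [0.0, 0.881, 0.473, 0.0]
wrist_force: [0.2, 0.3, 0.4]
finger_gap: 0.0854
grip_force: 0.0
```

```bash
cat >> h.py <<'E'
def wfit(n,w0,save=None,r=50):
    s=env.get_state();c=cam("wrist");T=wT(s,c);u,v=[int(round(x)) for x in proj(c,T,w0)]
    y0,x0=max(v-r,0),max(u-r,0);roi=c["color"][y0:v+r,x0:u+r].copy();m=mask(n,roi)
    cs,_=cv2.findContours(m,cv2.RETR_EXTERNAL,cv2.CHAIN_APPROX_NONE);k=cv2.convexHull(max(cs,key=cv2.contourArea))
    (x,y),ab,_=cv2.fitEllipse(k);print(n,"pred",(u,v),"fit",(x+x0,y+y0),ab,"world",onz(c,x+x0,y+y0,w0[2],T).round(4),"tcp",s["tcp_pos"].round(4),s["clock"])
    if save: cv2.drawContours(roi,[k],-1,(0,255,0),1);cv2.imwrite(save,cv2.resize(roi,None,fx=4,fy=4)[...,::-1])
E
python3 -c "
from h import *
wfit('pale_foot',[.4387,-.2267,.013],'pics/w5.png')"
```

```text
Traceback (most recent call last):
  File "h.py", line 30, in wfit
    (x,y),ab,_=cv2.fitEllipse(k);print(n,"pred",(u,v),"fit",(x+x0,y+y0),ab,"world",onz(c,x+x0,y+y0,w0[2],T).round(4),"tcp",s["tcp_pos"].round(4),s["clock"])
               ~~~~~~~~~~~~~~^^^
cv2.error: OpenCV(4.12.0) /io/opencv/modules/imgproc/src/shapedescr.cpp:361: error: (-201:Incorrect size of input array) There should be at least 5 points to fit the ellipse in function 'fitEllipseNoDirect'
```

The wrist thresholds don't suit this lighting. The top-camera fit was accurate for the first piece, so I'll grasp using that.

Call:
carry_out --series '[{"delta_rot": [0,0,0],"travel": [0,0,-1],"fingers": -1},{"delta_rot": [0,0,0],"travel": [0,0,-1],"fingers": -1},{"delta_rot": [0,0,0],"travel": [0,0,-1],"fingers": -1},{"delta_rot": [0,0,0],"travel": [0,0,-0.9],"fingers": -1},{"delta_rot": [0,0,0],"travel": [0,0,-0.7],"fingers": -1}]'

```text
clock: 16.1
tcp_pos: [0.4388, -0.2244, 0.0095]
orientation: [-0.0, 0.881, 0.474, -0.0]
wrist_force: [-0.7, -0.1, -0.6]
finger_gap: 0.0853
grip_force: 0.0
```

Call:
carry_out --series '[{"delta_rot": [0,0,0],"travel": [0,0,-0.36],"fingers": -1},{"delta_rot": [0,0,0],"travel": [0,0,0],"fingers": 1},{"delta_rot": [0,0,0],"travel": [0,0,0],"fingers": 1},{"delta_rot": [0,0,0],"travel": [0,0,0],"fingers": 1},{"delta_rot": [0,0,0],"travel": [0,0,0],"fingers": 1}]'

```text
clock: 16.73
tcp_pos: [0.4395, -0.2261, 0.0021]
orientation: [0.001, 0.881, 0.473, 0.001]
wrist_force: [-0.8, 0.3, 5.2]
finger_gap: 0.0596
grip_force: 43.5
```

```bash
python3 - <<'E'
from h import *
s=env.get_state();print(s["tcp_pos"],s["finger_gap"],s["grip_force"],s["wrist_force"])
d=cam("wrist","pics/w5.png")
E
```

```text
[ 0.43947413 -0.2261311   0.00213914] 0.05958716723919983 43.54383258149028 [-0.84924262  0.30874987  5.163261  ]
```

View pics/w5.png

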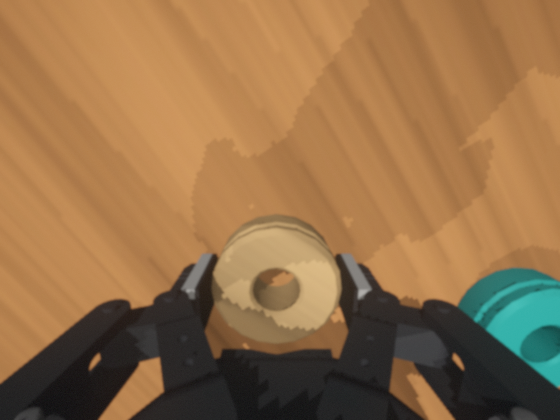

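The pale foot is gripped and centred, with its hole at (277,288). Taking it to the blue stand.

Call:
carry_out --series '[{"delta_rot": [0,0,0],"travel": [0,0,0.5],"fingers": 1},{"delta_rot": [0,0,0],"travel": [0,0,1],"fingers": 1},{"delta_rot": [0,0,0],"travel": [0,0,1],"fingers": 1},{"delta_rot": [0,0,0],"travel": [0,0,1],"fingers": 1},{"delta_rot": [0,0,0],"travel": [0,0,1],"fingers": 1}]'

```text
clock: 17.4
tcp_pos: [0.4386, -0.2259, 0.1152]
orientation: [0.0, 0.881, 0.473, -0.0]
wrist_force: [0.8, 0.5, -0.1]
finger_gap: 0.0596
grip_force: 43.4
```

Call:
carry_out --series '[{"delta_rot": [0,0,0],"travel": [0.25,0.5,0.3],"fingers": 1},{"delta_rot": [0,0,0],"travel": [0.49,1,0],"fingers": 1},{"delta_rot": [0,0,0],"travel": [0.49,1,0],"fingers": 1},{"delta_rot": [0,0,0],"travel": [0.49,1,0],"fingers": 1},{"delta_rot": [0,0,0],"travel": [0.49,1,0],"fingers": 1}]'

```text
clock: 18.02
tcp_pos: [0.4939, -0.1115, 0.1207]
orientation: [-0.001, 0.881, 0.473, -0.0]
wrist_force: [-0.2, -0.1, -0.5]
finger_gap: 0.0596
grip_force: 43.4
```

Call:
carry_out --series '[{"delta_rot": [0,0,0],"travel": [0.49,1,0],"fingers": 1},{"delta_rot": [0,0,0],"travel": [0.49,1,0],"fingers": 1},{"delta_rot": [0,0,0],"travel": [0.49,1,0],"fingers": 1},{"delta_rot": [0,0,0],"travel": [0.49,1,0],"fingers": 1},{"delta_rot": [0,0,0],"travel": [0.49,1,0],"fingers": 1}]'

```text
clock: 18.65
tcp_pos: [0.555, 0.0135, 0.1205]
orientation: [-0.0, 0.881, 0.473, -0.001]
wrist_force: [0.1, -1.0, -0.5]
finger_gap: 0.0595
grip_force: 43.4
```

Call:
carry_out --series '[{"delta_rot": [0,0,0],"travel": [0.49,1,0],"fingers": 1},{"delta_rot": [0,0,0],"travel": [0.49,1,0],"fingers": 1},{"delta_rot": [0,0,0],"travel": [0.49,1,0],"fingers": 1},{"delta_rot": [0,0,0],"travel": [0.2,0.4,0],"fingers": 1},{"delta_rot": [0,0,0],"travel": [0,0,0],"fingers": 1}]'

```text
clock: 19.27
tcp_pos: [0.5966, 0.0974, 0.1207]
orientation: [-0.0, 0.881, 0.474, -0.001]
wrist_force: [0.2, -1.1, -0.2]
finger_gap: 0.0593
grip_force: 43.4
```

```bash
python3 - <<'E'
from h import *
s=env.get_state();print(s["tcp_pos"],s["finger_gap"],s["grip_force"],s["wrist_force"])
E
```

```text
[0.59657444 0.09736201 0.12067415] 0.0592916133105262 43.36826741695404 [ 0.17726106 -1.10561128 -0.18354896]
```

Call:
carry_out --series '[{"delta_rot": [0,0,0],"travel": [0.04,-0.02,0],"fingers": 1},{"delta_rot": [0,0,0],"travel": [0,0,-0.7],"fingers": 1},{"delta_rot": [0,0,0],"travel": [0,0,-0.7],"fingers": 1},{"delta_rot": [0,0,0],"travel": [0,0,-0.5],"fingers": 1},{"delta_rot": [0,0,0],"travel": [0,0,0],"fingers": 1}]'

```text
clock: 19.9
tcp_pos: [0.597, 0.0955, 0.0729]
orientation: [-0.0, 0.881, 0.473, -0.001]
wrist_force: [-0.2, -0.4, -0.8]
finger_gap: 0.0593
grip_force: 43.4
```

Call:
carry_out --series '[{"delta_rot": [0,0,0],"travel": [0,0,-0.6],"fingers": 1},{"delta_rot": [0,0,0],"travel": [0,0,-0.6],"fingers": 1},{"delta_rot": [0,0,0],"travel": [0,0,-0.5],"fingers": 1},{"delta_rot": [0,0,0],"travel": [0,0,-0.4],"fingers": 1},{"delta_rot": [0,0,0],"travel": [0,0,0],"fingers": 1}]'

```text
clock: 20.52
tcp_pos: [0.5972, 0.0962, 0.0201]
orientation: [-0.0, 0.881, 0.473, -0.001]
wrist_force: [-0.2, 0.1, -0.1]
finger_gap: 0.0596
grip_force: 43.4
```

Call:
carry_out --series '[{"delta_rot": [0,0,0],"travel": [0,0,-0.1],"fingers": 1},{"delta_rot": [0,0,0],"travel": [0,0,0],"fingers": 1}]'

```text
clock: 20.78
tcp_pos: [0.5984, 0.0962, 0.0191]
orientation: [0.0, 0.881, 0.473, 0.0]
wrist_force: [-0.1, -0.9, -0.7]
finger_gap: 0.0596
grip_force: 43.4
```

Call:
carry_out --series '[{"delta_rot": [0,0,0],"travel": [0,0,-0.06],"fingers": 1},{"delta_rot": [0,0,0],"travel": [0,0,0],"fingers": 1},{"delta_rot": [0,0,0],"travel": [0,0,0],"fingers": -1},{"delta_rot": [0,0,0],"travel": [0,0,0],"fingers": -1},{"delta_rot": [0,0,0],"travel": [0,0,0],"fingers": -1}]'

```text
clock: 21.4
tcp_pos: [0.5979, 0.0961, 0.0171]
orientation: [-0.0, 0.881, 0.473, -0.0]
wrist_force: [-0.9, 0.3, 0.4]
finger_gap: 0.0858
grip_force: 0.0
```

Call:
carry_out --series '[{"delta_rot": [0,0,0],"travel": [0,0,0],"fingers": -1},{"delta_rot": [0,0,0],"travel": [0,0,0.6],"fingers": -1},{"delta_rot": [0,0,0],"travel": [0,0,1],"fingers": -1},{"delta_rot": [0,0,0],"travel": [0,0,1],"fingers": -1},{"delta_rot": [0,0,0],"travel": [0,0,1],"fingers": -1}]'

```text
clock: 22.02
tcp_pos: [0.5983, 0.0962, 0.1093]
orientation: [0.0, 0.881, 0.473, 0.001]
wrist_force: [-0.5, -0.9, 0.4]
finger_gap: 0.0858
grip_force: 0.0
```

Call:
carry_out --series '[{"delta_rot": [0,0,0],"travel": [-0.2,-0.1,0.7],"fingers": -1},{"delta_rot": [0,0,0],"travel": [-0.9,-0.66,0],"fingers": -1},{"delta_rot": [0,0,0],"travel": [-0.9,-0.66,0],"fingers": -1},{"delta_rot": [0,0,0],"travel": [-0.9,-0.66,0],"fingers": -1},{"delta_rot": [0,0,0],"travel": [-0.9,-0.66,0],"fingers": -1}]'

```text
clock: 22.65
tcp_pos: [0.5019, 0.0271, 0.1252]
orientation: [0.0, 0.881, 0.473, 0.0]
wrist_force: [0.2, 0.2, 0.6]
finger_gap: 0.0856
grip_force: 0.0
```

Call:
carry_out --series '[{"delta_rot": [0,0,0],"travel": [-0.9,-0.66,0],"fingers": -1},{"delta_rot": [0,0,0],"travel": [-0.9,-0.66,0],"fingers": -1},{"delta_rot": [0,0,0],"travel": [-0.7,-0.56,0],"fingers": -1},{"delta_rot": [0,0,0],"travel": [0,0,0],"fingers": -1},{"delta_rot": [0,0,0],"travel": [0,0,0],"fingers": -1}]'

```text
clock: 23.28
tcp_pos: [0.4411, -0.0193, 0.1253]
orientation: [0.0, 0.881, 0.473, 0.001]
wrist_force: [0.5, -0.1, 1.3]
finger_gap: 0.0852
grip_force: 0.0
```

```bash
python3 - <<'E'
from h import *
s=env.get_state();print(s["tcp_pos"],s["finger_gap"],s["wrist_force"],s["clock"])
c=cam("scene");a=cv2.resize(c["color"][140:240,240:340],None,fx=4,fy=4)
d=cam("wrist");b=cv2.resize(d["color"],(533,400));cv2.imwrite("pics/s6.png",np.hstack([a[:,:260],b])[...,::-1])
print(proj(d,wT(s,d),[.4391,-.0189,.026]))
E
```

```text
[ 0.44111294 -0.01934124  0.12530515] 0.08524034264100748 [ 0.52241195 -0.14084583  1.29483413] 23.275
(np.float64(272.9202901959875), np.float64(213.44290016894232))
```

View pics/s6.png

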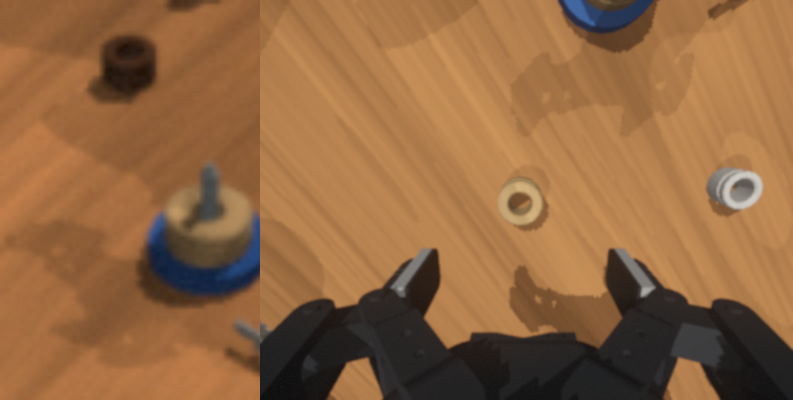

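The pale foot is seated on the blue stand, and the pale collar is exactly where predicted. Grasping it.

Call:
carry_out --series '[{"delta_rot": [0,0,0],"travel": [-0.07,0,-1],"fingers": -1},{"delta_rot": [0,0,0],"travel": [0,0,-1],"fingers": -1},{"delta_rot": [0,0,0],"travel": [0,0,-1],"fingers": -1},{"delta_rot": [0,0,0],"travel": [0,0,-0.9],"fingers": -1},{"delta_rot": [0,0,0],"travel": [0,0,-0.6],"fingers": -1}]'

```text
clock: 24.0
tcp_pos: [0.4388, -0.0188, 0.0112]
orientation: [-0.0, 0.881, 0.474, -0.0]
wrist_force: [-0.7, -0.1, 0.2]
finger_gap: 0.0853
grip_force: 0.0
```

Call:
carry_out --series '[{"delta_rot": [0,0,0],"travel": [0,0,-0.36],"fingers": -1},{"delta_rot": [0,0,0],"travel": [0,0,0],"fingers": 1},{"delta_rot": [0,0,0],"travel": [0,0,0],"fingers": 1},{"delta_rot": [0,0,0],"travel": [0,0,0],"fingers": 1},{"delta_rot": [0,0,0],"travel": [0,0,0],"fingers": 1}]'

```text
clock: 24.62
tcp_pos: [0.4395, -0.0194, 0.0043]
orientation: [0.001, 0.881, 0.473, 0.001]
wrist_force: [-1.4, 0.6, 5.7]
finger_gap: 0.0417
grip_force: 40.5
```

Call:
carry_out --series '[{"delta_rot": [0,0,0],"travel": [0,0,0],"fingers": 1},{"delta_rot": [0,0,0],"travel": [0,0,0],"fingers": 1}]'

```text
clock: 24.88
tcp_pos: [0.4395, -0.0194, 0.0042]
orientation: [0.001, 0.881, 0.473, 0.001]
wrist_force: [-0.8, 1.0, 7.2]
finger_gap: 0.0423
grip_force: 40.5
```

Call:
carry_out --series '[{"delta_rot": [0,0,0],"travel": [0,0,0.5],"fingers": 1},{"delta_rot": [0,0,0],"travel": [0,0,1],"fingers": 1},{"delta_rot": [0,0,0],"travel": [0,0,1],"fingers": 1},{"delta_rot": [0,0,0],"travel": [0,0,1],"fingers": 1},{"delta_rot": [0,0,0],"travel": [0,0,1],"fingers": 1}]'

```text
clock: 25.5
tcp_pos: [0.4388, -0.0194, 0.1175]
orientation: [0.0, 0.881, 0.473, 0.0]
wrist_force: [-0.3, -0.1, 0.0]
finger_gap: 0.042
grip_force: 40.7
```

Call:
carry_out --series '[{"delta_rot": [0,0,0],"travel": [0.23,0.5,0.4],"fingers": 1},{"delta_rot": [0,0,0],"travel": [0.46,1,0],"fingers": 1},{"delta_rot": [0,0,0],"travel": [0.46,1,0],"fingers": 1},{"delta_rot": [0,0,0],"travel": [0.46,1,0],"fingers": 1},{"delta_rot": [0,0,0],"travel": [0.46,1,0],"fingers": 1}]'

```text
clock: 26.12
tcp_pos: [0.4907, 0.0948, 0.1255]
orientation: [-0.0, 0.881, 0.473, -0.0]
wrist_force: [0.2, 0.2, -1.2]
finger_gap: 0.0421
grip_force: 40.7
```

Call:
carry_out --series '[{"delta_rot": [0,0,0],"travel": [0.46,1,0],"fingers": 1},{"delta_rot": [0,0,0],"travel": [0.46,1,0],"fingers": 1},{"delta_rot": [0,0,0],"travel": [0.46,1,0],"fingers": 1},{"delta_rot": [0,0,0],"travel": [0.46,1,0],"fingers": 1},{"delta_rot": [0,0,0],"travel": [0.46,1,0],"fingers": 1}]'

```text
clock: 26.75
tcp_pos: [0.5479, 0.22, 0.1253]
orientation: [-0.0, 0.881, 0.473, -0.0]
wrist_force: [-0.2, 0.2, 0.7]
finger_gap: 0.0419
grip_force: 40.7
```

Call:
carry_out --series '[{"delta_rot": [0,0,0],"travel": [0.46,1,0],"fingers": 1},{"delta_rot": [0,0,0],"travel": [0.46,1,0],"fingers": 1},{"delta_rot": [0,0,0],"travel": [0.46,1,0],"fingers": 1},{"delta_rot": [0,0,0],"travel": [0.46,1,0],"fingers": 1},{"delta_rot": [0,0,0],"travel": [0.25,0.5,0],"fingers": 1}]'

```text
clock: 27.38
tcp_pos: [0.6, 0.333, 0.1248]
orientation: [-0.0, 0.881, 0.474, -0.0]
wrist_force: [0.4, -0.3, -0.1]
finger_gap: 0.0422
grip_force: 40.7
```

Call:
carry_out --series '[{"delta_rot": [0,0,0],"travel": [0,0,0],"fingers": 1},{"delta_rot": [0,0,0],"travel": [0,0,0],"fingers": 1}]'

```text
clock: 27.62
tcp_pos: [0.5995, 0.3306, 0.1253]
orientation: [0.0, 0.881, 0.473, -0.001]
wrist_force: [-0.6, 0.3, -1.0]
finger_gap: 0.042
grip_force: 40.7
```

```bash
python3 - <<'E'
from h import *
s=env.get_state();print(s["tcp_pos"],s["finger_gap"],s["grip_force"],s["wrist_force"])
E
```

```text
[0.59954369 0.33062289 0.12525843] 0.041985501877219195 40.68531800061464 [-0.57812614  0.34338365 -1.02669693]
```

Call:
carry_out --series '[{"delta_rot": [0,0,0],"travel": [0.08,0.02,0],"fingers": 1},{"delta_rot": [0,0,0],"travel": [0,0,-0.7],"fingers": 1},{"delta_rot": [0,0,0],"travel": [0,0,-0.7],"fingers": 1},{"delta_rot": [0,0,0],"travel": [0,0,-0.6],"fingers": 1},{"delta_rot": [0,0,0],"travel": [0,0,0],"fingers": 1}]'

```text
clock: 28.25
tcp_pos: [0.6007, 0.3304, 0.0732]
orientation: [-0.0, 0.881, 0.473, -0.002]
wrist_force: [-0.1, 0.1, 0.6]
finger_gap: 0.0418
grip_force: 40.7
```

Call:
carry_out --series '[{"delta_rot": [0,0,0],"travel": [0,0,-0.5],"fingers": 1},{"delta_rot": [0,0,0],"travel": [0,0,-0.4],"fingers": 1},{"delta_rot": [0,0,0],"travel": [0,0,-0.2],"fingers": 1},{"delta_rot": [0,0,0],"travel": [0,0,0],"fingers": 1},{"delta_rot": [0,0,0],"travel": [0,0,0],"fingers": 1}]'

```text
clock: 28.88
tcp_pos: [0.6025, 0.3313, 0.0487]
orientation: [0.0, 0.881, 0.473, 0.0]
wrist_force: [-0.3, 0.2, -0.8]
finger_gap: 0.042
grip_force: 40.7
```

Call:
carry_out --series '[{"delta_rot": [0,0,0],"travel": [0,0,-0.09],"fingers": 1},{"delta_rot": [0,0,0],"travel": [0,0,0],"fingers": 1},{"delta_rot": [0,0,0],"travel": [0,0,0],"fingers": -1},{"delta_rot": [0,0,0],"travel": [0,0,0],"fingers": -1},{"delta_rot": [0,0,0],"travel": [0,0,0],"fingers": -1}]'

```text
clock: 29.5
tcp_pos: [0.6023, 0.3311, 0.0461]
orientation: [0.0, 0.881, 0.473, -0.0]
wrist_force: [0.2, 0.5, 0.5]
finger_gap: 0.0855
grip_force: 0.0
```

Call:
carry_out --series '[{"delta_rot": [0,0,0],"travel": [0,0,0],"fingers": -1},{"delta_rot": [0,0,0],"travel": [0,0,0.6],"fingers": -1},{"delta_rot": [0,0,0],"travel": [0,0,1],"fingers": -1},{"delta_rot": [0,0,0],"travel": [0,0,1],"fingers": -1},{"delta_rot": [0,0,0],"travel": [-0.2,-0.1,0.6],"fingers": -1}]'

```text
clock: 30.12
tcp_pos: [0.5983, 0.329, 0.1287]
orientation: [0.0, 0.881, 0.473, 0.002]
wrist_force: [-0.6, -0.3, 0.2]
finger_gap: 0.0854
grip_force: 0.0
```

Call:
carry_out --series '[{"delta_rot": [0,0,0],"travel": [-0.9,-0.56,0],"fingers": -1},{"delta_rot": [0,0,0],"travel": [-0.9,-0.56,0],"fingers": -1},{"delta_rot": [0,0,0],"travel": [-0.9,-0.56,0],"fingers": -1},{"delta_rot": [0,0,0],"travel": [-0.9,-0.56,0],"fingers": -1},{"delta_rot": [0,0,0],"travel": [-0.9,-0.56,0],"fingers": -1}]'

```text
clock: 30.75
tcp_pos: [0.4836, 0.258, 0.1264]
orientation: [0.0, 0.881, 0.473, 0.0]
wrist_force: [-1.3, -0.5, 0.7]
finger_gap: 0.0854
grip_force: 0.0
```

Call:
carry_out --series '[{"delta_rot": [0,0,0],"travel": [-0.9,-0.56,0],"fingers": -1},{"delta_rot": [0,0,0],"travel": [-0.8,-0.5,0],"fingers": -1},{"delta_rot": [0,0,0],"travel": [0,0,0],"fingers": -1},{"delta_rot": [0,0,0],"travel": [0,0,0],"fingers": -1}]'

```text
clock: 31.25
tcp_pos: [0.4431, 0.2324, 0.1266]
orientation: [0.0, 0.881, 0.473, 0.001]
wrist_force: [-0.4, 0.5, -0.4]
finger_gap: 0.0856
grip_force: 0.0
```

```bash
python3 - <<'E'
from h import *
s=env.get_state();print(s["tcp_pos"],s["finger_gap"],s["wrist_force"],s["clock"])
c=cam("scene");a=cv2.resize(c["color"][110:190,300:380],None,fx=5,fy=5)
d=cam("wrist");u,v=[int(x) for x in proj(d,wT(s,d),[.4406,.2301,.026])];print(u,v)
b=cv2.resize(d["color"][v-40:v+40,u-40:u+40],None,fx=5,fy=5,interpolation=cv2.INTER_CUBIC);cv2.imwrite("pics/s7.png",np.hstack([a,b])[...,::-1])
E
```

```text
[0.44309273 0.23244782 0.12663077] 0.08557800895313172 [-0.38531417  0.47435857 -0.38985712] 31.25
274 215
```

View pics/s7.png

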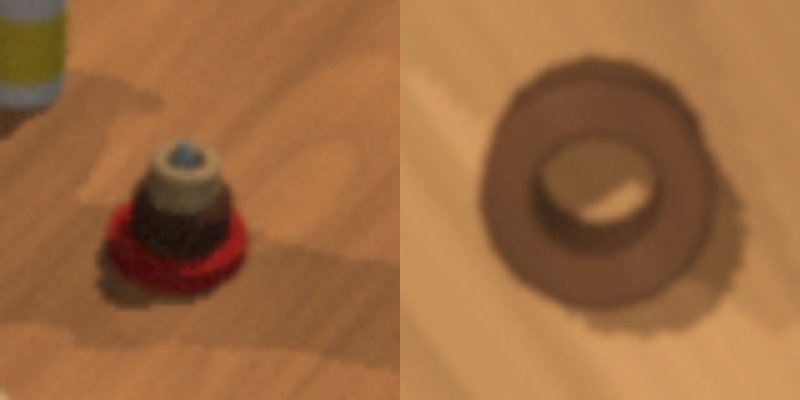

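The pale collar is seated on the red stand. The dark collar's face centre sits about 1.5 mm from the estimate, at roughly (.4414, .2313). Grasping it.

Call:
carry_out --series '[{"delta_rot": [0,0,0],"travel": [-0.06,-0.04,-1],"fingers": -1},{"delta_rot": [0,0,0],"travel": [0,0,-1],"fingers": -1},{"delta_rot": [0,0,0],"travel": [0,0,-1],"fingers": -1},{"delta_rot": [0,0,0],"travel": [0,0,-0.9],"fingers": -1},{"delta_rot": [0,0,0],"travel": [0,0,-0.6],"fingers": -1}]'

```text
clock: 31.98
tcp_pos: [0.4409, 0.2313, 0.0123]
orientation: [-0.0, 0.881, 0.473, -0.0]
wrist_force: [-0.2, 0.0, 0.8]
finger_gap: 0.0854
grip_force: 0.0
```

Call:
carry_out --series '[{"delta_rot": [0,0,0],"travel": [0,0,-0.4],"fingers": -1},{"delta_rot": [0,0,0],"travel": [0,0,0],"fingers": 1},{"delta_rot": [0,0,0],"travel": [0,0,0],"fingers": 1},{"delta_rot": [0,0,0],"travel": [0,0,0],"fingers": 1},{"delta_rot": [0,0,0],"travel": [0,0,0],"fingers": 1}]'

```text
clock: 32.6
tcp_pos: [0.4416, 0.2314, 0.0046]
orientation: [0.0, 0.881, 0.473, 0.001]
wrist_force: [0.6, -0.1, 6.6]
finger_gap: 0.0421
grip_force: 40.7
```

Call:
carry_out --series '[{"delta_rot": [0,0,0],"travel": [0,0,0],"fingers": 1},{"delta_rot": [0,0,0],"travel": [0,0,0],"fingers": 1}]'

```text
clock: 32.85
tcp_pos: [0.4415, 0.2314, 0.0047]
orientation: [0.0, 0.881, 0.473, 0.001]
wrist_force: [-1.2, 0.1, 6.4]
finger_gap: 0.042
grip_force: 40.7
```

Call:
carry_out --series '[{"delta_rot": [0,0,0],"travel": [0,0,0.5],"fingers": 1},{"delta_rot": [0,0,0],"travel": [0,0,1],"fingers": 1},{"delta_rot": [0,0,0],"travel": [0,0,1],"fingers": 1},{"delta_rot": [0,0,0],"travel": [0,0,1],"fingers": 1},{"delta_rot": [0,0,0],"travel": [0,0,1],"fingers": 1}]'

```text
clock: 33.48
tcp_pos: [0.4408, 0.2311, 0.1177]
orientation: [0.0, 0.881, 0.473, 0.0]
wrist_force: [0.3, 0.6, -0.5]
finger_gap: 0.0423
grip_force: 40.7
```

Call:
carry_out --series '[{"delta_rot": [0,0,0],"travel": [0.4,-0.35,0.4],"fingers": 1},{"delta_rot": [0,0,0],"travel": [0.89,-0.77,0],"fingers": 1},{"delta_rot": [0,0,0],"travel": [0.89,-0.77,0],"fingers": 1},{"delta_rot": [0,0,0],"travel": [0.89,-0.77,0],"fingers": 1},{"delta_rot": [0,0,0],"travel": [0.89,-0.77,0],"fingers": 1}]'

```text
clock: 34.1
tcp_pos: [0.5407, 0.1439, 0.1257]
orientation: [0.0, 0.881, 0.473, -0.0]
wrist_force: [0.8, -0.6, 0.5]
finger_gap: 0.0423
grip_force: 40.7
```

Call:
carry_out --series '[{"delta_rot": [0,0,0],"travel": [0.89,-0.77,0],"fingers": 1},{"delta_rot": [0,0,0],"travel": [0.89,-0.77,0],"fingers": 1},{"delta_rot": [0,0,0],"travel": [0.5,-0.42,0],"fingers": 1},{"delta_rot": [0,0,0],"travel": [0,0,0],"fingers": 1},{"delta_rot": [0,0,0],"travel": [0,0,0],"fingers": 1}]'

```text
clock: 34.72
tcp_pos: [0.5959, 0.0968, 0.1258]
orientation: [-0.0, 0.881, 0.473, -0.001]
wrist_force: [-0.1, -0.5, -0.1]
finger_gap: 0.0423
grip_force: 40.7
```

```bash
python3 - <<'E'
from h import *
s=env.get_state();print(s["tcp_pos"],s["finger_gap"],s["grip_force"],s["wrist_force"])
E
```

```text
[0.59587887 0.09679033 0.12577315] 0.04230921609133105 40.6555875018239 [-0.14364138 -0.52235878 -0.11474836]
```

Call:
carry_out --series '[{"delta_rot": [0,0,0],"travel": [0.06,0,0],"fingers": 1},{"delta_rot": [0,0,0],"travel": [0,0,-0.7],"fingers": 1},{"delta_rot": [0,0,0],"travel": [0,0,-0.7],"fingers": 1},{"delta_rot": [0,0,0],"travel": [0,0,-0.6],"fingers": 1},{"delta_rot": [0,0,0],"travel": [0,0,0],"fingers": 1}]'

```text
clock: 35.35
tcp_pos: [0.597, 0.0968, 0.0748]
orientation: [-0.001, 0.881, 0.473, -0.001]
wrist_force: [0.4, -0.2, -0.7]
finger_gap: 0.042
grip_force: 40.7
```

Call:
carry_out --series '[{"delta_rot": [0,0,0],"travel": [0,0,-0.5],"fingers": 1},{"delta_rot": [0,0,0],"travel": [0,0,-0.4],"fingers": 1},{"delta_rot": [0,0,0],"travel": [0,0,-0.2],"fingers": 1},{"delta_rot": [0,0,0],"travel": [0,0,0],"fingers": 1},{"delta_rot": [0,0,0],"travel": [0,0,0],"fingers": 1}]'

```text
clock: 35.98
tcp_pos: [0.5985, 0.0964, 0.0488]
orientation: [0.0, 0.881, 0.473, 0.0]
wrist_force: [0.4, 0.3, -0.9]
finger_gap: 0.0424
grip_force: 40.7
```

Call:
carry_out --series '[{"delta_rot": [0,0,0],"travel": [0,0,-0.09],"fingers": 1},{"delta_rot": [0,0,0],"travel": [0,0,0],"fingers": 1},{"delta_rot": [0,0,0],"travel": [0,0,0],"fingers": -1},{"delta_rot": [0,0,0],"travel": [0,0,0],"fingers": -1},{"delta_rot": [0,0,0],"travel": [0,0,0],"fingers": -1}]'

```text
clock: 36.6
tcp_pos: [0.5982, 0.0964, 0.0462]
orientation: [-0.0, 0.881, 0.473, -0.0]
wrist_force: [0.1, -0.2, 0.2]
finger_gap: 0.0854
grip_force: 0.0
```

Call:
carry_out --series '[{"delta_rot": [0,0,0],"travel": [0,0,0],"fingers": -1},{"delta_rot": [0,0,0],"travel": [0,0,0.6],"fingers": -1},{"delta_rot": [0,0,0],"travel": [0,0,1],"fingers": -1},{"delta_rot": [0,0,0],"travel": [0,0,1],"fingers": -1},{"delta_rot": [0,0,0],"travel": [0,-0.1,0.6],"fingers": -1}]'

```text
clock: 37.22
tcp_pos: [0.5992, 0.094, 0.1288]
orientation: [0.001, 0.881, 0.473, 0.001]
wrist_force: [0.8, -0.7, 0.7]
finger_gap: 0.0852
grip_force: 0.0
```

Call:
carry_out --series '[{"delta_rot": [0,0,0],"travel": [0.06,-1,0],"fingers": -1},{"delta_rot": [0,0,0],"travel": [0.06,-1,0],"fingers": -1},{"delta_rot": [0,0,0],"travel": [0.06,-1,0],"fingers": -1},{"delta_rot": [0,0,0],"travel": [0.06,-1,0],"fingers": -1},{"delta_rot": [0,0,0],"travel": [0.06,-1,0],"fingers": -1}]'

```text
clock: 37.85
tcp_pos: [0.6057, -0.0321, 0.1267]
orientation: [0.0, 0.881, 0.473, 0.0]
wrist_force: [0.1, -0.2, 0.1]
finger_gap: 0.0857
grip_force: 0.0
```

Call:
carry_out --series '[{"delta_rot": [0,0,0],"travel": [0.06,-1,0],"fingers": -1},{"delta_rot": [0,0,0],"travel": [0.06,-1,0],"fingers": -1},{"delta_rot": [0,0,0],"travel": [0.06,-1,0],"fingers": -1},{"delta_rot": [0,0,0],"travel": [0.04,-0.46,0],"fingers": -1},{"delta_rot": [0,0,0],"travel": [0,0,0],"fingers": -1}]'

```text
clock: 38.48
tcp_pos: [0.6113, -0.1181, 0.1264]
orientation: [-0.0, 0.881, 0.473, 0.0]
wrist_force: [-0.5, 0.4, 0.2]
finger_gap: 0.0852
grip_force: 0.0
```

```bash
python3 - <<'E'
from h import *
s=env.get_state();print(s["tcp_pos"],s["finger_gap"],s["wrist_force"],s["clock"])
c=cam("scene");a=cv2.resize(c["color"][155:235,250:330],None,fx=5,fy=5)
d=cam("wrist");u,v=[int(x) for x in proj(d,wT(s,d),[.6113,-.1176,.026])];print(u,v)
b=cv2.resize(d["color"][v-40:v+40,u-40:u+40],None,fx=5,fy=5,interpolation=cv2.INTER_CUBIC);cv2.imwrite("pics/s8.png",np.hstack([a,b])[...,::-1])
E
```

```text
[ 0.61125978 -0.11812     0.12637199] 0.08522278065371462 [-0.50279934  0.43598326  0.15377284] 38.475
275 211
```

View pics/s8.png

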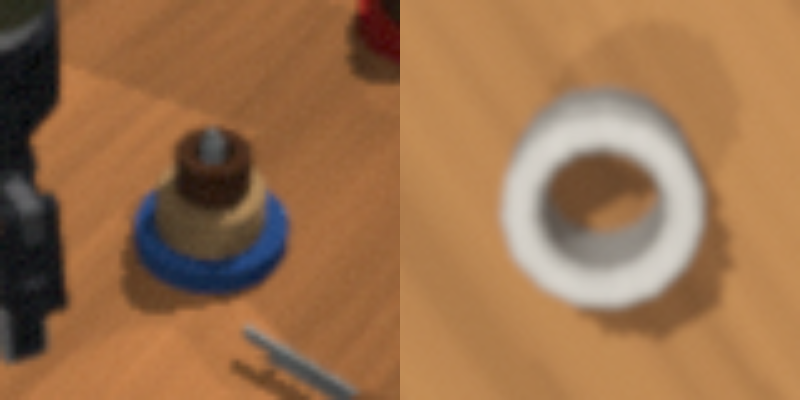

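The dark collar is seated on the blue stand, and the cup is about 1.5 mm from the estimate. Grasping it.

Call:
carry_out --series '[{"delta_rot": [0,0,0],"travel": [0,-0.04,-1],"fingers": -1},{"delta_rot": [0,0,0],"travel": [0,0,-1],"fingers": -1},{"delta_rot": [0,0,0],"travel": [0,0,-1],"fingers": -1},{"delta_rot": [0,0,0],"travel": [0,0,-0.9],"fingers": -1},{"delta_rot": [0,0,0],"travel": [0,0,-0.6],"fingers": -1}]'

```text
clock: 39.2
tcp_pos: [0.6107, -0.1173, 0.0127]
orientation: [-0.001, 0.881, 0.474, -0.0]
wrist_force: [-0.1, 0.2, -0.1]
finger_gap: 0.0855
grip_force: 0.0
```

Call:
carry_out --series '[{"delta_rot": [0,0,0],"travel": [0,0,-0.36],"fingers": -1},{"delta_rot": [0,0,0],"travel": [0,0,0],"fingers": 1},{"delta_rot": [0,0,0],"travel": [0,0,0],"fingers": 1},{"delta_rot": [0,0,0],"travel": [0,0,0],"fingers": 1},{"delta_rot": [0,0,0],"travel": [0,0,0],"fingers": 1}]'

```text
clock: 39.83
tcp_pos: [0.6121, -0.1189, 0.006]
orientation: [0.001, 0.881, 0.473, 0.001]
wrist_force: [-0.2, 1.2, 4.0]
finger_gap: 0.0332
grip_force: 40.3
```

Call:
carry_out --series '[{"delta_rot": [0,0,0],"travel": [0,0,0],"fingers": 1},{"delta_rot": [0,0,0],"travel": [0,0,0],"fingers": 1}]'

```text
clock: 40.08
tcp_pos: [0.6121, -0.1189, 0.0059]
orientation: [0.001, 0.881, 0.473, 0.001]
wrist_force: [-0.9, -0.9, 6.0]
finger_gap: 0.0331
grip_force: 40.4
```

Call:
carry_out --series '[{"delta_rot": [0,0,0],"travel": [0,0,0.5],"fingers": 1},{"delta_rot": [0,0,0],"travel": [0,0,1],"fingers": 1},{"delta_rot": [0,0,0],"travel": [0,0,1],"fingers": 1},{"delta_rot": [0,0,0],"travel": [0,0,1],"fingers": 1},{"delta_rot": [0,0,0],"travel": [0,0,1],"fingers": 1}]'

```text
clock: 40.7
tcp_pos: [0.611, -0.1185, 0.1185]
orientation: [-0.0, 0.881, 0.473, -0.0]
wrist_force: [0.6, -0.6, -0.6]
finger_gap: 0.0332
grip_force: 39.9
```

Call:
carry_out --series '[{"delta_rot": [0,0,0],"travel": [0,0,0.6],"fingers": 1},{"delta_rot": [0,0,0],"travel": [0,0,0],"fingers": 1}]'

```text
clock: 40.95
tcp_pos: [0.612, -0.1189, 0.1336]
orientation: [0.001, 0.881, 0.473, 0.001]
wrist_force: [0.8, -0.2, -0.1]
finger_gap: 0.0331
grip_force: 39.9
```

```bash
python3 - <<'E'
from h import *
s=env.get_state();print(s["tcp_pos"],s["finger_gap"],s["grip_force"],s["wrist_force"])
d=cam("wrist");cv2.imwrite("pics/w9.png",cv2.resize(d["color"][180:380,180:380],None,fx=3,fy=3)[...,::-1])
E
```

```text
[ 0.61201503 -0.11887901  0.13359293] 0.03310004227041757 39.9444618100506 [ 0.79429582 -0.17063594 -0.1285455 ]
```

View pics/w9.png

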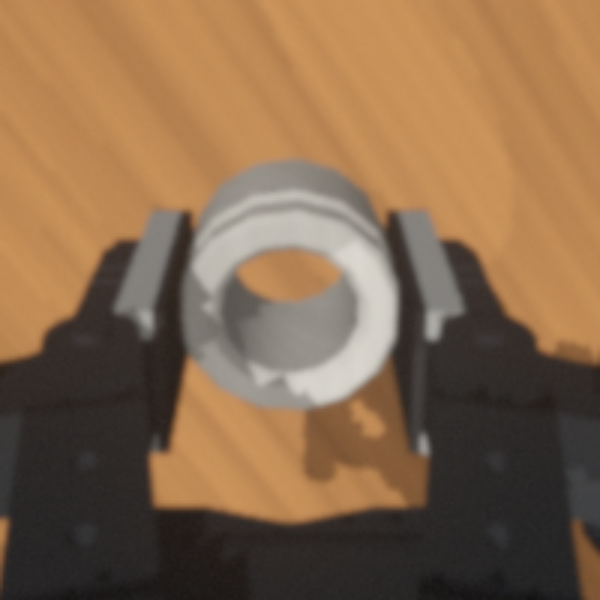

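The cup is held upright and centred, with its hole at (277,284). Taking it to the red stand.

Call:
carry_out --series '[{"delta_rot": [0,0,0],"travel": [-0.02,0.5,0],"fingers": 1},{"delta_rot": [0,0,0],"travel": [-0.02,1,0],"fingers": 1},{"delta_rot": [0,0,0],"travel": [-0.02,1,0],"fingers": 1},{"delta_rot": [0,0,0],"travel": [-0.02,1,0],"fingers": 1},{"delta_rot": [0,0,0],"travel": [-0.02,1,0],"fingers": 1}]'

```text
clock: 41.62
tcp_pos: [0.6077, -0.0043, 0.1309]
orientation: [-0.001, 0.881, 0.473, -0.001]
wrist_force: [-0.2, 0.3, -0.7]
finger_gap: 0.0335
grip_force: 39.9
```

Call:
carry_out --series '[{"delta_rot": [0,0,0],"travel": [-0.02,1,0],"fingers": 1},{"delta_rot": [0,0,0],"travel": [-0.02,1,0],"fingers": 1},{"delta_rot": [0,0,0],"travel": [-0.02,1,0],"fingers": 1},{"delta_rot": [0,0,0],"travel": [-0.02,1,0],"fingers": 1},{"delta_rot": [0,0,0],"travel": [-0.02,1,0],"fingers": 1}]'

```text
clock: 42.25
tcp_pos: [0.605, 0.1205, 0.1309]
orientation: [-0.001, 0.881, 0.473, -0.001]
wrist_force: [0.2, 0.1, 0.5]
finger_gap: 0.0332
grip_force: 39.9
```

Call:
carry_out --series '[{"delta_rot": [0,0,0],"travel": [-0.02,1,0],"fingers": 1},{"delta_rot": [0,0,0],"travel": [-0.02,1,0],"fingers": 1},{"delta_rot": [0,0,0],"travel": [-0.02,1,0],"fingers": 1},{"delta_rot": [0,0,0],"travel": [-0.02,1,0],"fingers": 1},{"delta_rot": [0,0,0],"travel": [-0.02,1,0],"fingers": 1}]'

```text
clock: 42.88
tcp_pos: [0.6024, 0.2453, 0.1308]
orientation: [-0.0, 0.881, 0.473, -0.001]
wrist_force: [0.5, 0.0, -0.9]
finger_gap: 0.0327
grip_force: 39.9
```

Call:
carry_out --series '[{"delta_rot": [0,0,0],"travel": [-0.02,1,0],"fingers": 1},{"delta_rot": [0,0,0],"travel": [-0.02,1,0],"fingers": 1},{"delta_rot": [0,0,0],"travel": [-0.02,1,0],"fingers": 1},{"delta_rot": [0,0,0],"travel": [-0.02,0.5,0],"fingers": 1},{"delta_rot": [0,0,0],"travel": [0,0,0],"fingers": 1}]'

```text
clock: 43.5
tcp_pos: [0.6016, 0.3324, 0.1321]
orientation: [0.0, 0.881, 0.474, -0.0]
wrist_force: [-0.3, 0.1, -1.9]
finger_gap: 0.0332
grip_force: 39.9
```

Call:
carry_out --series '[{"delta_rot": [0,0,0],"travel": [0,0,0],"fingers": 1},{"delta_rot": [0,0,0],"travel": [0,0,0],"fingers": 1}]'

```text
clock: 43.75
tcp_pos: [0.602, 0.3305, 0.1324]
orientation: [0.0, 0.881, 0.473, -0.0]
wrist_force: [0.3, -0.3, -0.3]
finger_gap: 0.0334
grip_force: 39.9
```

```bash
python3 - <<'E'
from h import *
s=env.get_state();print(s["tcp_pos"],s["finger_gap"],s["grip_force"],s["wrist_force"])
E
```

```text
[0.60199954 0.33048538 0.13244333] 0.03344577999361896 39.92578871144701 [ 0.2704837  -0.34208798 -0.26504998]
```

Call:
carry_out --series '[{"delta_rot": [0,0,0],"travel": [0,0.02,-0.6],"fingers": 1},{"delta_rot": [0,0,0],"travel": [0,0,-0.6],"fingers": 1},{"delta_rot": [0,0,0],"travel": [0,0,-0.5],"fingers": 1},{"delta_rot": [0,0,0],"travel": [0,0,-0.3],"fingers": 1},{"delta_rot": [0,0,0],"travel": [0,0,0],"fingers": 1}]'

```text
clock: 44.38
tcp_pos: [0.6012, 0.3317, 0.0812]
orientation: [-0.0, 0.881, 0.473, -0.001]
wrist_force: [0.2, 0.5, -0.3]
finger_gap: 0.0334
grip_force: 39.9
```

Call:
carry_out --series '[{"delta_rot": [0,0,0],"travel": [0,0,-0.2],"fingers": 1},{"delta_rot": [0,0,0],"travel": [0,0,0],"fingers": 1},{"delta_rot": [0,0,0],"travel": [0,0,0],"fingers": 1}]'

```text
clock: 44.75
tcp_pos: [0.6019, 0.332, 0.0777]
orientation: [0.0, 0.881, 0.473, 0.0]
wrist_force: [0.7, 0.2, -0.7]
finger_gap: 0.0334
grip_force: 39.9
```

```bash
python3 - <<'E'
from h import *
s=env.get_state();print(s["tcp_pos"],s["finger_gap"],s["wrist_force"])
c=cam("scene");a=cv2.resize(c["color"][110:190,300:380],None,fx=5,fy=5)
d=cam("wrist");b=cv2.resize(d["color"][160:360,180:380],None,fx=2,fy=2);cv2.imwrite("pics/s10.png",np.hstack([a,b])[...,::-1])
E
```

```text
[0.60194863 0.33200923 0.07765537] 0.03338067409440346 [ 0.65622028  0.24955732 -0.72698938]
```

View pics/s10.png

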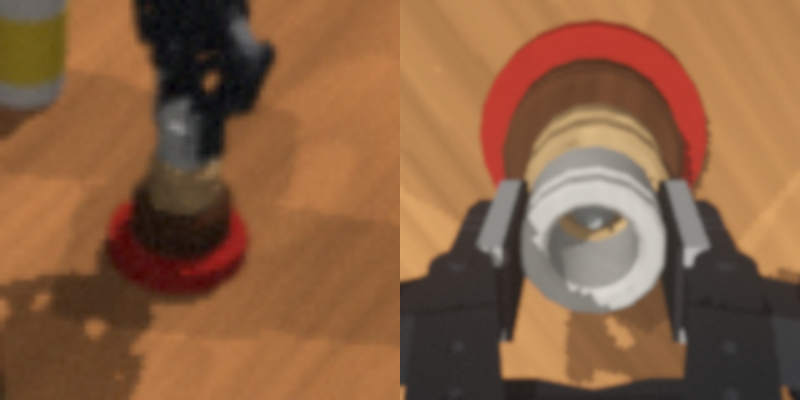

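The spindle tip shows inside the cup's hole. Lowering the last few millimetres.

Call:
carry_out --series '[{"delta_rot": [0,0,0],"travel": [0,0,-0.08],"fingers": 1},{"delta_rot": [0,0,0],"travel": [0,0,-0.06],"fingers": 1},{"delta_rot": [0,0,0],"travel": [0,0,0],"fingers": 1},{"delta_rot": [0,0,0],"travel": [0,0,0],"fingers": 1}]'

```text
clock: 45.35
tcp_pos: [0.6019, 0.3319, 0.074]
orientation: [0.0, 0.881, 0.473, 0.0]
wrist_force: [-0.3, 0.1, -0.2]
finger_gap: 0.0333
grip_force: 40.1
```

Call:
carry_out --series '[{"delta_rot": [0,0,0],"travel": [0,0,-0.02],"fingers": 1},{"delta_rot": [0,0,0],"travel": [0,0,0],"fingers": 1},{"delta_rot": [0,0,0],"travel": [0,0,0],"fingers": -1},{"delta_rot": [0,0,0],"travel": [0,0,0],"fingers": -1},{"delta_rot": [0,0,0],"travel": [0,0,0],"fingers": -1}]'

```text
clock: 45.98
tcp_pos: [0.6017, 0.3318, 0.0729]
orientation: [0.0, 0.881, 0.473, -0.0]
wrist_force: [-0.4, -0.3, 0.4]
finger_gap: 0.0839
grip_force: 0.0
```

Call:
carry_out --series '[{"delta_rot": [0,0,0],"travel": [0,0,0],"fingers": -1},{"delta_rot": [0,0,0],"travel": [0,0,0.6],"fingers": -1},{"delta_rot": [0,0,0],"travel": [0,0,1],"fingers": -1},{"delta_rot": [0,0,0],"travel": [0,0,1],"fingers": -1},{"delta_rot": [0,0,0],"travel": [0,0,1],"fingers": -1}]'

```text
clock: 46.6
tcp_pos: [0.602, 0.332, 0.1655]
orientation: [0.0, 0.881, 0.473, 0.001]
wrist_force: [0.7, 0.6, 0.3]
finger_gap: 0.0852
grip_force: 0.0
```

Call:
carry_out --series '[{"delta_rot": [0,0,0],"travel": [-0.3,-1,0.2],"fingers": -1},{"delta_rot": [0,0,0],"travel": [-0.3,-1,0],"fingers": -1},{"delta_rot": [0,0,0],"travel": [-0.3,-1,0],"fingers": -1},{"delta_rot": [0,0,0],"travel": [-0.3,-1,0],"fingers": -1},{"delta_rot": [0,0,0],"travel": [0,0,0],"fingers": -1}]'

```text
clock: 47.22
tcp_pos: [0.5718, 0.2306, 0.1698]
orientation: [0.0, 0.881, 0.472, 0.001]
wrist_force: [-0.0, 0.3, 0.5]
finger_gap: 0.0855
grip_force: 0.0
```

Call:
carry_out --series '[{"delta_rot": [0,0,0],"travel": [0,0,0],"fingers": -1},{"delta_rot": [0,0,0],"travel": [0,0,0],"fingers": -1},{"delta_rot": [0,0,0],"travel": [0,0,0],"fingers": -1},{"delta_rot": [0,0,0],"travel": [0,0,0],"fingers": -1}]'

```text
clock: 47.72
tcp_pos: [0.5717, 0.2323, 0.1681]
orientation: [-0.0, 0.881, 0.473, -0.0]
wrist_force: [-0.3, 0.5, 0.4]
finger_gap: 0.0852
grip_force: 0.0
```

```bash
python3 - <<'E'
from h import *
s=env.get_state();print(s["tcp_pos"],s["clock"])
c=cam("scene");cv2.imwrite("pics/s11.png",cv2.resize(c["color"][70:230,240:400],None,fx=3.7,fy=3.7)[...,::-1])
E
```

```text
[0.57173424 0.23234119 0.16811557] 47.725
```

View pics/s11.png

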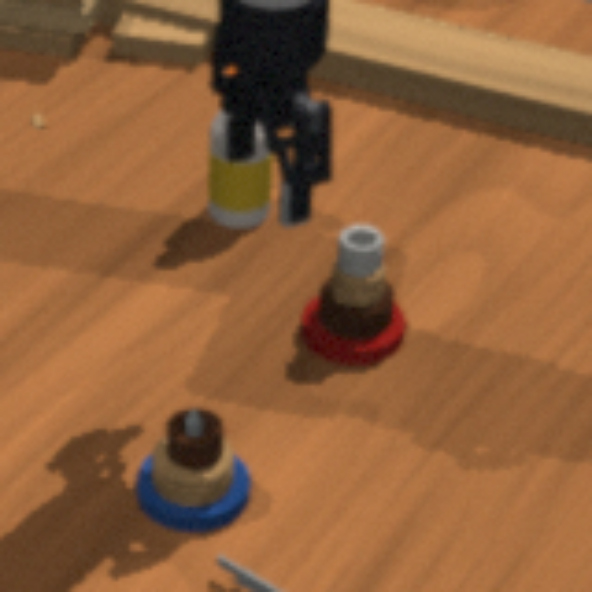

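Both stacks are complete and upright, the gripper is clear, and the bottle is standing. Handing in.

```bash
python3 -c "
from workcell import env
print(env.hand_in())"
```

```text
the job is handed in; nothing more can be done
None
```

I built both candlesticks in the order you gave and handed the job in at about 48 s. The last camera view shows both stacks upright and the gripper clear; the hand-in returned no verdict.

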